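Refit the snap ring on the pottery wheel spindle

TASK

First set the spindle brake: twist the wheel drive's spring-return knob clockwise to its stop, then let go so that it springs back. Then take the ring pliers by their two handles, squeeze them fully so that the snap ring on their tips is spread, bring the spread ring level over the upright spindle stub and slide it down to the groove, where it lies on or just above the washer. Finish there, still gripping the squeezed pliers so that the ring stays spread in the groove (do not let go), and leave the other things on the bench where they are.

Things in the scene. Friction and masses are not known exactly. Their poses are not given: they have to be found in the camera images.
- wheel_base: Fixed grey drive of a pottery wheel: a round drum (152 mm across, 54 mm high, with a 72 mm boss to 63 mm) with an upright bare steel spindle stub in its middle and, beside the drum, a grey box (90 mm along x, reaching 160 mm out along +y, 46 mm high) that carries the brake knob. Origin: on the bench under the stub's axis; z up; +y points from the stub to the knob.
- stub_groove (a point): Middle of the groove on the stub's axis, 70 mm above the bench. The groove is 8 mm high (66 to 74 mm above the bench) and 29 mm in diameter; the stub above it is 34 mm in diameter. The groove's lower edge is the upper face of a 58 mm wide aluminium washer, 66 mm above the bench.
- stub_top (a point): Centre of the stub's upper end, 102 mm above the bench; the last 4 mm taper from 34 to 27 mm diameter.
- knob_grip (a point): Grip point of the black brake knob, on its vertical axis, 76 mm above the bench, 115 mm from the stub's axis. On a 42 mm disc stands a bar 42 mm long, 14 mm thick, 30 mm high (58 to 88 mm above the bench), to be pinched across its thickness. The point turns with the knob; its x runs along the bar, at rest parallel to wheel_base's x.
- brake_knob (a joint): Angle of the brake knob: 0 at rest, grows clockwise seen from above to the stop at 1.2 rad. A spring (0.04 N m at rest, 0.18 N m at the stop) turns it back to 0 when released. It counts as at its stop above 1.05 rad, as sprung back below 0.1 rad.
- pliers: Loose steel snap-ring pliers with two black handles, about 0.19 kg, 195 mm long, 18 mm tall, lying on the bench. Origin: under the pivot, at the underside; x points from the pivot to the tips, z up. Squeezing the handles opens the tips. The snap ring is hooked under the tips and cannot come off; it lies flat, 2 to 6 mm above the pliers' underside.
- pliers_grip (a point): Where to grip: midway between the handles, 65 mm behind the pliers' origin, 9 mm above their underside, axes as theirs. The handles (35 to 95 mm behind the origin) are 18 mm high from the underside up, 10 mm thick. Over the outer faces they measure 62 mm here at rest (50 mm at their front end, 74 mm at the rear), 37 mm fully squeezed, then parallel to x.
- ring_center (a point): Point fixed in the pliers where the stub's axis belongs when the ring is spread: 67 mm ahead of the pliers' origin, 132 mm ahead of pliers_grip, 4 mm above the underside (mid-thickness of the 4 mm ring). Relaxed, the ring's inner diameter is 33 mm, its centre 80 mm ahead of the origin; fully spread it opens towards the pivot and clears a 39 mm circle about this point.
- handle_left (a joint): Turn of the left handle about the pivot: 0 relaxed, 0.20 rad fully squeezed (hard stop); the right handle turns equally the other way. A return spring needs about 2 N on each handle at the grip point to start and 9 N to reach the stop. The ring counts as spread above 0.165 rad.
- glaze_bowl: Bystander: blue ceramic bowl, 100 mm across, 45 mm high. Origin at its underside. Leave it alone.
- wood_rib: Bystander: flat wooden potter's rib, 60 x 90 x 8 mm. Origin at its underside. Leave it alone.
- pencil: Bystander: pencil, 165 mm long, 8 mm thick. Origin at its underside. Leave it alone.
- screwdriver: Bystander: screwdriver with a wooden handle, 180 mm long, lying about along world x. Origin at its underside. Leave it alone.
Not all that is in view belongs to the job. What is meant by the pliers is not brown, and is the larger of those in its own colour.

How it is judged:
On the way, in this order (a step that is already met when the one before it is completed fails the run):
1. the brake knob is twisted to its stop (value of joint brake_knob above 1.05 rad), for 0.1 s.
2. the knob is released and has sprung back (value of joint brake_knob below 0.1 rad and contact force between the fingers and brake_knob below 0.3 N), for 0.1 s.
3. the gripped pliers hold the ring spread above the stub's end (value of joint handle_left above 0.165 rad and contact force between the fingers and pliers above 5 N and horizontal distance between ring_center and stub_top below 0.03 m and z of ring_center in the frame of stub_top above 0 m), for 0.1 s.
At the end, for the whole second after the job is handed in: The fingers grip the pliers (over 5 N) with the handles squeezed past 0.165 rad, so the ring is spread; ring_center is within 7 mm of the stub's axis and from 4 mm below to 3.5 mm above the groove's middle; the pliers are level within 0.15 rad and still; the brake knob is back below 0.1 rad (value of joint handle_left above 0.165 rad and contact force between the fingers and pliers above 5 N and horizontal distance between ring_center and stub_groove below 0.007 m and z of ring_center in the frame of stub_groove between -0.004 and 0.0035 m and angle between pliers's own z axis and vertical below 0.15 rad and value of joint brake_knob below 0.1 rad and linear speed of pliers below 0.02 m/s); the arm keeps its last pose, push and grip.
It fails at once if another thing on the bench is pushed more than 30 mm away (distance of any of glaze_bowl, wood_rib, pencil, screwdriver from where it was at the start of the episode above 0.03 m).
It also fails if it takes over 54 s, if anything falls off the work surface, if the arm or the gripper's body presses on something with over 40 N, if the wrist force passes 120 N, or if a joint passes its speed limit or range.

ROBOT

A 6-joint arm with a two-finger parallel gripper is mounted at the origin on the work surface. World frame = base frame: x ahead of the robot, y to its left, z up, the work surface at z = 0. Lengths are in m, angles in rad, forces in N, time in s.
With the tool pointing down it reaches from about 0.25 to 0.725 m from the base axis. Payload 4 kg.
Tool frame: the origin (TCP) lies on the centre line of the jaws, within the pads' length; the fingertips stand arm.tip_reach ahead of it and the grasp point (between the pads) lies 3 mm ahead of it (arm.tip_reach is the distance from the TCP to the fingertips, in m); y points along the fingers, x is the direction in which the jaws open and shut, and the axes are right-handed (so a half turn about y gives the same grasp; the last joint's range is limited). The gripper opens to 85 mm and grips with 20 to 120 N. Pads are 22 mm wide; open, the fingers measure 114 mm over their backs; the gripper's body (76 mm by 85 mm) begins 54 mm behind the grasp point. The pads swing forward as they close: fully open they stand 13 mm farther back than shut.
Start: joints at [-1.259, 0.241, 0.005, 1.335, 0, 1.571], TCP at [0.153, -0.476, 0.253] pointing down, gripper open.
Joint ranges: [-2.72, 2.72], [-1.05, 1.87], [-1.09, 1.28], [-1.99, 2.15], [-1.42, 1.44], [-3.14, 3.14]. Speed limits (rad/s): [2.79, 2.79, 3.14, 3.14, 3.14, 3.14].

INTERFACE

Orientations are given as a unit quaternion [x, y, z, w].
In Python, from workcell import observe, cams, arm gives the robot as it stands.
- The arm moves only by the tool carry_out, never from a script. Its argument "deltas" is a list of rows, each an object with "claw": the opening, from -1 (shut) to 1 (fully open), so that 0 is half open; "slide": the shift along the tool's x, y, z each as a share of 1000 mm, from -1 to 1, a list of three; "dr": the turn, a rotation vector about the tool's x, y, z each as a share of 0.5 rad, from -1 to 1, a list of three. In form: [{"claw": claw, "slide": [x, y, z], "dr": [ax, ay, az]}, ...]. A call has 1 to 8 rows; each row is the pose to reach, as a shift and turn from the pose commanded when the call began, along the tool's axes at that moment; what a row does not reach only later rows make up. A row lasts 1/8 s, in which the tool goes at most 62.5 mm and 10.7 degrees, less where a joint would pass 70% of its speed; a pose out of reach is approached as far as the arm can. A call with a number of a shift or a turn outside -1 to 1 is refused whole. A call with a gripper value outside its range is refused whole. The fingers move at their own pace and stop on an object; "grip_force" is the grip in N (left out, the last holds). Time passes only in rows, so rows that repeat a pose let the fingers close. It gives the time, the measured TCP pose, the force and the opening at its end, in the units of the state.
- observe(): the state, without advancing time (a new reading comes with each control period).
- cams.camera(name): name is "side" or "top"; returns (picture, depth): 384x512x3 uint8, blue, green, red; 384x512 float32, m along the optical axis (not along the pixel's ray), 0 where there is no reading.
- cams.get_calibration(name): a dict with "camera_matrix" (3x3 intrinsics, pixels), "D" ([k1, k2, p1, p2, k3] as OpenCV has them; the pictures are not rectified), "R" (3x3) and "t" (3): a world point X has camera coordinates R X + t. Camera axes: x right, y down, z forward; pixel columns grow to the right and rows downward; lengths in m; the calibration is good to about 2 mm. A picture is of the moment at which its call begins. get_calibration takes no time and is no camera call.
- arm.finish_job(): hands the job in, once; it reports no verdict.
The state is a dict: "t": time; "joints": joint angles; "dq": joint speeds; "tau": joint torques, N m; "position": TCP position; "orientation": TCP orientation; "ft_force": force on the tool from outside, world axes, zero at the start; "moment": the same for the moment, N m; "grip_width": finger opening in m.
Only numpy, scipy, OpenCV 4.12 (cv2) and the standard library are available. Lean on these libraries where they do the work, as an engineer would, in place of code of your own. Each camera call takes 0.05 s, during which the arm holds its last target. There are 200 camera calls.

## Working session

There is one attempt and no reset: what is moved stays moved. The work goes in short steps, Python scripts to look and compute and a tool call to move; the robot and the scene stay as the last step left them, time stands still between calls to the robot, and variables do not carry over. Pictures are saved under pics/ and viewed, about 8 in all and at most 12, crops included, and the job is handed in when it is done.

Besides the shell and the picture viewer there is one more tool, called after "Call:" as name([rows], argument=value, ...), one row to a line, values as JSON. carry_out: Moves the arm, as the interface text tells. Shift numbers are shares of 1000 mm and turn numbers shares of 0.5 rad, none past 1 either way. Its arguments: {"type":"object","properties":{"deltas":{"type":"array","items":{"type":"object","properties":{"claw":{"type":"number"},"slide":{"type":"array","items":{"type":"number"}},"dr":{"type":"array","items":{"type":"number"}}}}},"grip_force":{"type":"number"}},"required":["deltas"]}

```bash
ls; mkdir -p pics
cat > h.py <<'E'
import numpy as np, cv2
from workcell import observe, cams, arm
def grab(n,name):
    im,d=cams.camera(n); cv2.imwrite(f'pics/{name}.png',im); np.savez(f'pics/{name}.npz',im=im,d=d); return im,d
def plane(n,uv,z):
    c=cams.get_calibration(n);K=np.array(c['camera_matrix'],float);R=np.array(c['R']);t=np.array(c['t']).ravel()
    p=cv2.undistortPoints(np.array(uv,float).reshape(-1,1,2),K,np.array(c['D'],float)).reshape(-1,2)
    r=np.c_[p,np.ones(len(p))]@R; o=-R.T@t
    return o+r*((z-o[2])/r[:,2])[:,None]
def cloud(n,d):
    h,w=d.shape;v,u=np.mgrid[:h,:w];c=cams.get_calibration(n);K=np.array(c['camera_matrix'],float)
    p=cv2.undistortPoints(np.stack([u,v],-1).reshape(-1,1,2).astype(float),K,np.array(c['D'],float)).reshape(-1,2)
    X=np.c_[p,np.ones(len(p))]*d.reshape(-1,1)
    return ((X-np.array(c['t']).ravel())@np.array(c['R'])).reshape(h,w,3)
E
python3 - <<'E'
from h import *
a,_=grab('top','t0');b,_=grab('side','s0')
print(observe(),arm.tip_reach)
for n in('top','side'):print(cams.get_calibration(n))
E
```

```text
pics
{'t': 0.1, 'joints': array([-1.25900171e+00,  2.41361705e-01,  3.85588445e-03,  1.33521773e+00,
       -4.89300110e-05,  1.57082457e+00]), 'dq': array([-0.00031483, -0.00270842,  0.00225022,  0.00158404,  0.00042528,
       -0.00016089]), 'tau': array([-3.08111912e-04, -3.73138404e+01,  2.53010345e+01,  1.08483891e-02,
        4.28804896e-06, -3.13813594e-06]), 'position': array([ 0.15320722, -0.47538991,  0.25248876]), 'orientation': array([-0.5711763 ,  0.41687183, -0.41574991,  0.57195063]), 'ft_force': array([-0.32228157,  0.02613787,  0.03200123]), 'moment': array([-0.00203138, -0.01220131, -0.01915281]), 'grip_width': 0.08545674402621597} 0.022
{'camera_matrix': array([[405.25462916,   0.        , 255.58985948],
       [  0.        , 405.25462916, 187.16658591],
       [  0.        ,   0.        ,   1.        ]]), 'D': array([0.04188966, 0.        , 0.        , 0.        , 0.        ]), 'R': array([[ 0.01945813, -0.99980995, -0.00120065],
       [-0.99165295, -0.01914626, -0.12750628],
       [ 0.12745906,  0.00367166, -0.99183704]]), 't': array([-0.06470552,  0.4214991 ,  1.05265981])}
{'camera_matrix': array([[366.82713179,   0.        , 252.27474722],
       [  0.        , 366.82713179, 192.82789529],
       [  0.        ,   0.        ,   1.        ]]), 'D': array([-0.07240467,  0.        ,  0.        ,  0.        ,  0.        ]), 'R': array([[-0.79448463, -0.6072837 ,  0.000824  ],
       [-0.37030933,  0.48338438, -0.79322793],
       [ 0.48131608, -0.63051253, -0.60892428]]), 't': array([0.33122023, 0.2612199 , 0.83087228])}
```

View pics/t0.png

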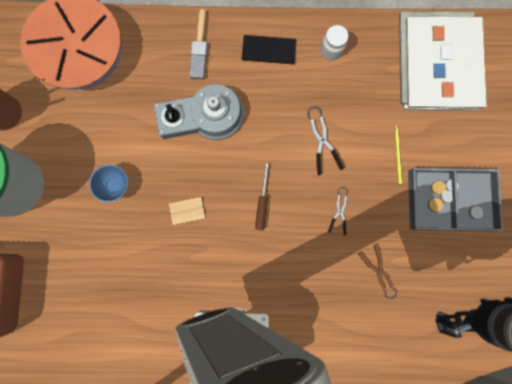

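View pics/s0.png

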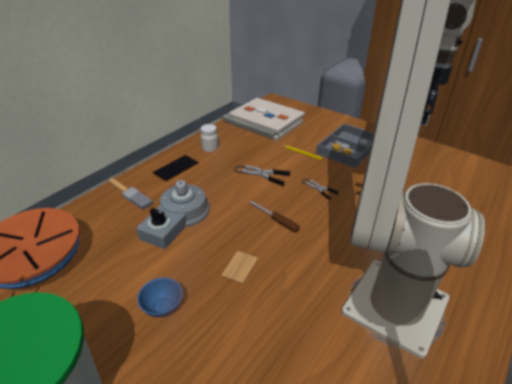

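The top view shows the wheel drive at (215,108) with its knob at (172,114). There are three pliers: the large black-handled pair at (325,140), a small black-handled pair at (341,212) and a brown pair at (380,270). I choose the large black pair and will check it in a close crop.

Run:
```python
from h import *
f=np.load('pics/t0.npz');im,d=f['im'],f['d'];P=cloud('top',d)
hsv=cv2.cvtColor(im,cv2.COLOR_BGR2HSV)
def comps(m,x0,y0,x1,y1,z,lab):
    s=m[y0:y1,x0:x1].astype(np.uint8);n,L,st,ce=cv2.connectedComponentsWithStats(s)
    for i in range(1,n):
        if st[i,4]<12: continue
        pts=np.argwhere(L==i)[:,::-1]+[x0,y0]
        W=plane('top',pts,z)[:,:2];c=W.mean(0);w,v=np.linalg.eigh(np.cov((W-c).T))
        print(lab,st[i,4],ce[i]+[x0,y0],c.round(4),'ang',np.degrees(np.arctan2(v[1,1],v[0,1])).round(1),'len',np.sqrt(12*w).round(4),'z',np.median(P[pts[:,1],pts[:,0],2]).round(3))
blk=hsv[...,2]<60
comps(blk,300,100,350,180,.018,'handle')
comps(blk,155,95,190,130,.088,'knob')
# tips/ring metallic grey (low saturation)
g=(hsv[...,1]<90)&(hsv[...,2]>=60)
comps(g,300,100,350,160,.01,'steel')
# stub top by depth
Z=P[...,2];s=(Z>.092)&(Z<.115);comps(s,195,85,235,120,.102,'stub')
kk=(Z>.078)&(Z<.1);comps(kk,155,95,190,130,.088,'knobZ')
a=cv2.resize(im[95:185,290:360],None,fx=6,fy=6,interpolation=cv2.INTER_CUBIC)
b=cv2.resize(im[75:145,150:250],None,fx=4,fy=4,interpolation=cv2.INTER_CUBIC)
o=np.zeros((540,820-20,3),np.uint8);o[:540,:420]=a;o[:280,420:800]=b[:,:380];cv2.imwrite('pics/c0.png',o)
```

```text
handle 60 [337.11666667 159.13333333] [ 0.5045 -0.2754] ang -152.7 len [0.0084 0.0527] z 0.019
handle 51 [318.54901961 163.80392157] [ 0.4908 -0.2254] ang -176.3 len [0.0072 0.0554] z 0.019
knob 136 [172.05882353 113.94852941] [0.6    0.1611] ang -155.6 len [0.0289 0.0401] z 0.071
steel 422 [320.12559242 132.70616114] [ 0.5793 -0.2308] ang -163.8 len [0.0453 0.1227] z 0.013
stub 150 [213.01333333 101.53333333] [0.6303 0.0556] ang -162.2 len [0.0289 0.0332] z 0.103
knobZ 96 [169.73958333 111.61458333] [0.606  0.1673] ang -165.7 len [0.0149 0.0439] z 0.088
```

View pics/c0.png

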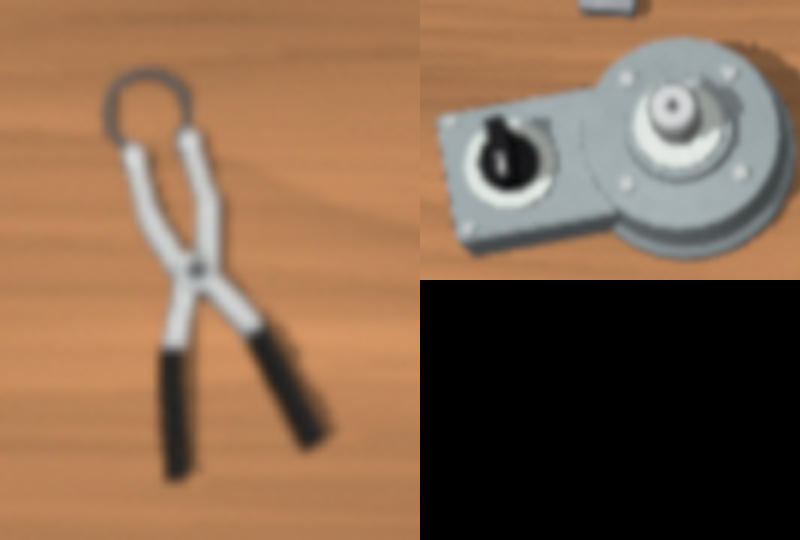

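The crop confirms the choice: large pliers with black handles and a ring at the top. Handle separation (52 mm) and stub–knob distance (114 mm) match the description. Next I work out the moves.

```bash
cat >> h.py <<'E'
from scipy.spatial.transform import Rotation as Ro
def go(p,yaw=None,cur=None):
    s=observe();R=Ro.from_quat(s['orientation']);M=R.as_matrix()
    print('t',round(s['t'],2),'pos',s['position'].round(4),'yawx',np.degrees(np.arctan2(M[1,0],M[0,0])).round(2),'ydown',M[:,1].round(3),'j',s['joints'].round(2),'w',round(s['grip_width'],4),'F',s['ft_force'].round(1))
    if p is not None:print('slide',(M.T@(np.array(p)-s['position'])).round(4))
    if yaw is not None:
        a=np.radians(yaw);x=np.array([np.cos(a),np.sin(a),0]);y=np.array([0,0,-1.]);T=np.c_[x,y,np.cross(x,y)]
        print('dr',((R.inv()*Ro.from_matrix(T)).as_rotvec()/.5).round(3))
E
python3 - <<'E'
from h import *
kp=[.6055,.1675,.16]
go(kp,102.3);go(kp,-77.7)
# cross-checks
print('pivot',plane('top',[[322.8,140]],.016))
for uv,z in(([181,185],.102),([157,212],.088)):print('side',plane('side',[uv],z))
f=np.load('pics/s0.npz');P=cloud('side',f['d']);Z=P[...,2]
for n,(x0,y0,x1,y1),lo,hi in(('stub',(160,170,205,200),.095,.108),('knob',(140,195,175,230),.080,.094)):
    q=P[y0:y1,x0:x1].reshape(-1,3);q=q[(q[:,2]>lo)&(q[:,2]<hi)];print(n,len(q),q.mean(0).round(4),q.min(0).round(3),q.max(0).round(3))
f=np.load('pics/t0.npz');P=cloud('top',f['d'])
q=P[85:120,195:235].reshape(-1,3);q=q[(q[:,2]>.098)&(q[:,2]<.108)];print(len(q),q.mean(0),np.ptp(q,axis=0))
E
```

```text
t 0.1 pos [ 0.1532 -0.4754  0.2525] yawx -72.14 ydown [-0.001  0.002 -1.   ] j [-1.26  0.24  0.    1.34 -0.    1.57] w 0.0855 F [-0.3  0.   0. ]
slide [-0.473   0.0934  0.6277]
dr [-6.000e-03 -6.089e+00 -0.000e+00]
t 0.1 pos [ 0.1532 -0.4754  0.2525] yawx -72.14 ydown [-0.001  0.002 -1.   ] j [-1.26  0.24  0.    1.34 -0.    1.57] w 0.0855 F [-0.3  0.   0. ]
slide [-0.473   0.0934  0.6277]
dr [ 0.     0.194 -0.004]
pivot [[ 0.55726651 -0.23719607  0.016     ]]
side [[0.62441639 0.05966167 0.102     ]]
side [[0.60257039 0.16997282 0.088     ]]
stub 89 [0.6279 0.0577 0.1025] [0.614 0.038 0.095] [0.646 0.072 0.107]
knob 94 [0.6057 0.1703 0.0877] [0.586 0.158 0.08 ] [0.629 0.179 0.093]
132 [0.63038942 0.05601548 0.10243579] [0.03493373 0.03117441 0.00884805]
```

Call:
carry_out([
  {"claw": 1, "slide": [-0.24, 0, 0.31], "dr": [0, -1, 0]},
  {"claw": 1, "slide": [-0.24, 0, 0.31], "dr": [0, -1, 0]},
  {"claw": 1, "slide": [-0.24, 0, 0.31], "dr": [0, -1, 0]},
  {"claw": 1, "slide": [-0.24, 0, 0.31], "dr": [0, -1, 0]},
  {"claw": 1, "slide": [-0.24, 0, 0.31], "dr": [0, -1, 0]},
  {"claw": 1, "slide": [-0.24, 0, 0.31], "dr": [0, -1, 0]},
  {"claw": 1, "slide": [-0.24, 0, 0.31], "dr": [0, -1, 0]},
  {"claw": 1, "slide": [-0.24, 0, 0.31], "dr": [0, -1, 0]},
], grip_force=60)

```text
t: 1.1
position: [0.3751, -0.1511, 0.2529]
orientation: [0.657, -0.261, 0.26, -0.657]
ft_force: [-0.6, -0.4, 0.0]
grip_width: 0.0852
```

```bash
python3 -c "
from h import *
go([.6055,.1675,.2],102.3)"
```

```text
t 1.1 pos [ 0.3751 -0.1511  0.2529] yawx -43.28 ydown [-0.001  0.    -1.   ] j [-0.38  0.05 -0.22  1.3  -0.    1.94] w 0.0852 F [-0.6 -0.4  0. ]
slide [-0.0507  0.0528  0.3899]
dr [-2.000e-03 -5.082e+00 -2.000e-03]
```

Call:
carry_out([
  {"claw": 1, "slide": [-0.025, 0.02, 0.2], "dr": [0, -1, 0]},
  {"claw": 1, "slide": [-0.025, 0.02, 0.2], "dr": [0, -1, 0]},
  {"claw": 1, "slide": [-0.025, 0.02, 0.2], "dr": [0, -1, 0]},
  {"claw": 1, "slide": [-0.025, 0.02, 0.2], "dr": [0, -1, 0]},
])

```text
t: 1.6
position: [0.4954, 0.0112, 0.2323]
orientation: [0.701, -0.091, 0.09, -0.701]
ft_force: [0.2, -0.8, -0.0]
grip_width: 0.0855
```

Call:
carry_out([
  {"claw": 1, "slide": [0, 0, 0], "dr": [0, -1, 0]},
  {"claw": 1, "slide": [0, 0, 0], "dr": [0, -1, 0]},
  {"claw": 1, "slide": [0, 0, 0], "dr": [0, -1, 0]},
])

```text
t: 1.98
position: [0.4936, 0.0081, 0.2331]
orientation: [0.702, 0.085, -0.086, -0.702]
ft_force: [0.7, 0.8, -0.4]
grip_width: 0.0856
```

Call:
carry_out([
  {"claw": 1, "slide": [0, 0, 0], "dr": [0, -1, 0]},
  {"claw": 1, "slide": [0, 0, 0], "dr": [0, -1, 0]},
  {"claw": 1, "slide": [0, 0, 0], "dr": [0, -1, 0]},
])

```text
t: 2.35
position: [0.4936, 0.0079, 0.2332]
orientation: [0.659, 0.256, -0.257, -0.659]
ft_force: [0.6, -0.5, 0.5]
grip_width: 0.085
```

Call:
carry_out([
  {"claw": 1, "slide": [0, 0, 0], "dr": [0, -1, 0]},
  {"claw": 1, "slide": [0, 0, 0], "dr": [0, -1, 0]},
  {"claw": 1, "slide": [0, 0, 0], "dr": [0, -1, 0]},
])

```text
t: 2.72
position: [0.4936, 0.0079, 0.2332]
orientation: [-0.575, -0.411, 0.412, 0.575]
ft_force: [-0.7, 0.6, 0.7]
grip_width: 0.0855
```

```bash
python3 -c "
from h import *
go([.6055,.168,.17],102.3)"
```

```text
t 2.73 pos [0.4936 0.0079 0.2332] yawx 71.14 ydown [-0.001 -0.001 -1.   ] j [ 0.02  0.24 -0.05  1.28 -0.    0.35] w 0.0855 F [-0.7  0.6  0.7]
slide [ 0.1878  0.063  -0.0542]
dr [-2.000e-03 -1.088e+00 -1.000e-03]
```

Call:
carry_out([
  {"claw": 1, "slide": [0.188, 0.063, -0.054], "dr": [0, -1, 0]},
  {"claw": 1, "slide": [0.188, 0.063, -0.054], "dr": [0, -1, 0]},
  {"claw": 1, "slide": [0.188, 0.063, -0.054], "dr": [0, -1, 0]},
  {"claw": 1, "slide": [0.188, 0.063, -0.054], "dr": [0, -1, 0]},
  {"claw": 1, "slide": [0.188, 0.063, -0.054], "dr": [0, -1, 0]},
])

```text
t: 3.35
position: [0.606, 0.1692, 0.1692]
orientation: [-0.456, -0.539, 0.541, 0.456]
ft_force: [0.3, -0.5, 0.5]
grip_width: 0.0852
```

```bash
python3 -c "
from h import *
go([.6055,.168,.085],102.3); grab('side','s1')"
```

```text
t 3.35 pos [0.606  0.1692 0.1692] yawx 99.66 ydown [-0.002 -0.001 -1.   ] j [ 0.27  0.54  0.23  1.27 -0.    0.1 ] w 0.0852 F [ 0.3 -0.5  0.5]
slide [-0.001   0.0842  0.0004]
dr [-0.005 -0.092 -0.002]
```

View pics/s1.png

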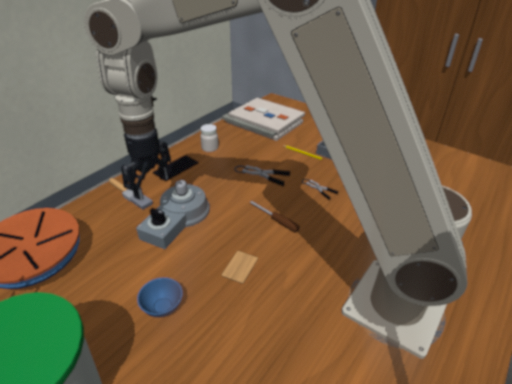

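The gripper hovers over the knob: fingertips around (150,193), as the projection predicts. Descending.

Call:
carry_out([
  {"claw": 1, "slide": [-0.001, 0.05, 0], "dr": [0, -0.09, 0]},
  {"claw": 1, "slide": [-0.001, 0.084, 0], "dr": [0, -0.09, 0]},
  {"claw": 1, "slide": [-0.001, 0.084, 0], "dr": [0, -0.09, 0]},
])

```text
t: 3.78
position: [0.6038, 0.1664, 0.0846]
orientation: [-0.443, -0.548, 0.552, 0.445]
ft_force: [-0.2, -1.3, 0.8]
grip_width: 0.0857
```

Call:
carry_out([
  {"claw": -1, "slide": [0, 0, 0], "dr": [0, 0, 0]},
  {"claw": -1, "slide": [0, 0, 0], "dr": [0, 0, 0]},
  {"claw": -1, "slide": [0, 0, 0], "dr": [0, 0, 0]},
  {"claw": -1, "slide": [0, 0, 0], "dr": [0, 0, 0]},
  {"claw": -1, "slide": [0, 0, 0], "dr": [0, 0, 0]},
  {"claw": -1, "slide": [0, 0, 0], "dr": [0, 0, 0]},
  {"claw": -1, "slide": [0, 0, 0], "dr": [0, 0, 0]},
  {"claw": -1, "slide": [0, 0, 0], "dr": [0, 0, 0]},
], grip_force=60)

```text
t: 4.78
position: [0.6072, 0.1683, 0.0875]
orientation: [-0.445, -0.551, 0.551, 0.443]
ft_force: [-0.7, -4.4, 6.7]
grip_width: 0.0131
```

```bash
python3 -c "
from h import *
go([.6055,.168,.085],102.3);print(observe()['moment'])"
```

```text
t 4.78 pos [0.6072 0.1683 0.0875] yawx 102.27 ydown [ 0.002 -0.002 -1.   ] j [ 0.27  0.6   0.12  1.08 -0.    0.06] w 0.0131 F [-0.7 -4.4  6.7]
slide [0.0001 0.0025 0.0018]
dr [ 0.003 -0.001 -0.004]
[-0.88557306  0.13090566  0.0045741 ]
```

Call:
carry_out([
  {"claw": -1, "slide": [0, -0.002, 0], "dr": [0, 0.3, 0]},
  {"claw": -1, "slide": [0, -0.002, 0], "dr": [0, 0.6, 0]},
  {"claw": -1, "slide": [0, -0.002, 0], "dr": [0, 0.9, 0]},
  {"claw": -1, "slide": [0, -0.002, 0], "dr": [0, 1, 0]},
])

```text
t: 5.28
position: [0.6072, 0.1683, 0.0876]
orientation: [0.567, 0.423, -0.423, -0.566]
ft_force: [3.0, -3.5, -3.5]
grip_width: 0.0132
```

Call:
carry_out([
  {"claw": -1, "slide": [0, 0, 0], "dr": [0, 0.3, 0]},
  {"claw": -1, "slide": [0, 0, 0], "dr": [0, 0.6, 0]},
  {"claw": -1, "slide": [0, 0, 0], "dr": [0, 0.9, 0]},
  {"claw": -1, "slide": [0, 0, 0], "dr": [0, 1, 0]},
])

```text
t: 5.78
position: [0.6073, 0.1683, 0.0876]
orientation: [0.654, 0.27, -0.27, -0.653]
ft_force: [3.3, -3.1, -3.1]
grip_width: 0.0129
```

Call:
carry_out([
  {"claw": -1, "slide": [0, 0, 0], "dr": [0, 0.2, 0]},
  {"claw": -1, "slide": [0, 0, 0], "dr": [0, 0.35, 0]},
  {"claw": -1, "slide": [0, 0, 0], "dr": [0, 0.44, 0]},
  {"claw": -1, "slide": [0, 0, 0], "dr": [0, 0.44, 0]},
  {"claw": -1, "slide": [0, 0, 0], "dr": [0, 0.44, 0]},
])

```text
t: 6.4
position: [0.6073, 0.1684, 0.0876]
orientation: [0.68, 0.198, -0.198, -0.678]
ft_force: [3.7, -4.2, -3.2]
grip_width: 0.0125
```

```bash
python3 -c "
from h import *
go(None);print(observe()['moment'])"
```

```text
t 6.4 pos [0.6073 0.1684 0.0876] yawx 32.51 ydown [ 0.001 -0.002 -1.   ] j [ 0.27  0.6   0.12  1.08 -0.    1.28] w 0.0125 F [ 3.7 -4.2 -3.2]
[-0.79921742 -0.85709422  0.7250614 ]
```

Call:
carry_out([
  {"claw": 1, "slide": [0, 0, 0], "dr": [0, 0, 0]},
  {"claw": 1, "slide": [0, 0, 0], "dr": [0, 0, 0]},
  {"claw": 1, "slide": [0, 0, 0], "dr": [0, 0, 0]},
  {"claw": 1, "slide": [0, 0, 0], "dr": [0, 0, 0]},
  {"claw": 1, "slide": [0, -0.05, 0], "dr": [0, 0, 0]},
  {"claw": 1, "slide": [0, -0.09, 0], "dr": [0, 0, 0]},
  {"claw": 1, "slide": [0, -0.12, 0], "dr": [0, 0, 0]},
  {"claw": 1, "slide": [0, -0.12, 0], "dr": [0, 0, 0]},
])

```text
t: 7.4
position: [0.6082, 0.17, 0.212]
orientation: [-0.679, -0.2, 0.195, 0.679]
ft_force: [0.2, -0.2, 0.4]
grip_width: 0.0853
```

```bash
python3 -c "
from h import *
go([.495,-.2515,.15],105.5)"
```

```text
t 7.4 pos [0.6082 0.17   0.212 ] yawx 32.44 ydown [ 0.007  0.002 -1.   ] j [0.27 0.52 0.31 1.35 0.   1.28] w 0.0853 F [ 0.2 -0.2  0.4]
slide [-0.3221  0.0603 -0.2949]
dr [ 0.012 -2.55   0.01 ]
```

Call:
carry_out([
  {"claw": 1, "slide": [-0.32, 0.02, -0.29], "dr": [0, -1, 0]},
  {"claw": 1, "slide": [-0.32, 0.02, -0.29], "dr": [0, -1, 0]},
  {"claw": 1, "slide": [-0.32, 0.02, -0.29], "dr": [0, -1, 0]},
  {"claw": 1, "slide": [-0.32, 0.02, -0.29], "dr": [0, -1, 0]},
  {"claw": 1, "slide": [-0.32, 0.02, -0.29], "dr": [0, -1, 0]},
  {"claw": 1, "slide": [-0.32, 0.02, -0.29], "dr": [0, -1, 0]},
  {"claw": 1, "slide": [-0.32, 0.02, -0.29], "dr": [0, -1, 0]},
  {"claw": 1, "slide": [-0.32, 0.02, -0.29], "dr": [0, -1, 0]},
])

```text
t: 8.4
position: [0.4896, -0.2505, 0.1867]
orientation: [-0.61, -0.357, 0.358, 0.611]
ft_force: [-0.1, 0.3, -0.2]
grip_width: 0.0853
```

Call:
carry_out([
  {"claw": 1, "slide": [0, 0, 0], "dr": [0, -1, 0]},
  {"claw": 1, "slide": [0, 0, 0], "dr": [0, -1, 0]},
  {"claw": 1, "slide": [0, 0, 0], "dr": [0, -1, 0]},
])

```text
t: 8.78
position: [0.4917, -0.2457, 0.1872]
orientation: [-0.499, -0.5, 0.5, 0.501]
ft_force: [0.4, 0.7, -0.3]
grip_width: 0.085
```

Run:
```python
from h import *
ring=plane('top',[[314.7,113]],.004)[0];piv=plane('top',[[322.8,140]],.016)[0]
print(ring,piv)
hd=np.array([.4977,-.2504])
for a,b in((hd,ring[:2]),(hd,piv[:2]),(piv[:2],ring[:2])):
    v=b-a;print(np.linalg.norm(v).round(4),np.degrees(np.arctan2(v[1],v[0])).round(1))
# handle ends from side view for cross-check
f=np.load('pics/s0.npz');im=f['im'];hsv=cv2.cvtColor(im,cv2.COLOR_BGR2HSV);x0,y0=230,155
s=(hsv[155:195,230:300,2]<60).astype(np.uint8);n,L,st,ce=cv2.connectedComponentsWithStats(s)
for i in range(1,n):
    if st[i,4]>10:
        pts=np.argwhere(L==i)[:,::-1]+[x0,y0];W=plane('side',pts,.012)[:,:2];c=W.mean(0);w,v=np.linalg.eigh(np.cov((W-c).T));print(st[i,4],c.round(4),np.degrees(np.arctan2(v[1,1],v[0,1])).round(1))
go([.495,-.2515,.15],105.5)
```

```text
[ 0.63660841 -0.21666977  0.004     ] [ 0.55726651 -0.23719607  0.016     ]
0.1429 13.6
0.061 12.5
0.082 14.5
52 [ 0.506  -0.2768] -155.1
58 [ 0.4924 -0.2263] -178.8
t 8.78 pos [ 0.4917 -0.2457  0.1872] yawx 90.05 ydown [-0.001  0.001 -1.   ] j [-0.46  0.38  0.02  1.22  0.   -0.46] w 0.085 F [ 0.4  0.7 -0.3]
slide [-0.0059  0.0372 -0.0034]
dr [-0.003 -0.539  0.003]
```

Call:
carry_out([
  {"claw": 1, "slide": [-0.0055, 0.05, -0.0043], "dr": [0, -0.47, 0]},
  {"claw": 1, "slide": [-0.0055, 0.09, -0.0043], "dr": [0, -0.47, 0]},
  {"claw": 1, "slide": [-0.0055, 0.11, -0.0043], "dr": [0, -0.47, 0]},
  {"claw": 1, "slide": [-0.0055, 0.11, -0.0043], "dr": [0, -0.47, 0]},
])

```text
t: 9.28
position: [0.4944, -0.2504, 0.0756]
orientation: [-0.437, -0.554, 0.555, 0.441]
ft_force: [0.7, 0.7, 0.1]
grip_width: 0.0855
```

Run:
```python
from h import *
go([.496,-.2512,.0235],103.5)
a,_=grab('side','s2');b,_=grab('top','t2')
o=np.zeros((480,800,3),np.uint8)
o[:,:400]=cv2.resize(a[120:216,220:300],(400,480));o[:,400:]=cv2.resize(b[90:186,290:370],(400,480));cv2.imwrite('pics/c2.png',o)
```

```text
t 9.28 pos [ 0.4944 -0.2504  0.0756] yawx 103.26 ydown [-0.005  0.003 -1.   ] j [-0.47  0.49 -0.12  0.97  0.   -0.7 ] w 0.0855 F [0.7 0.7 0.1]
slide [-0.0013  0.0521 -0.0016]
dr [-0.009 -0.008  0.009]
```

View pics/c2.png

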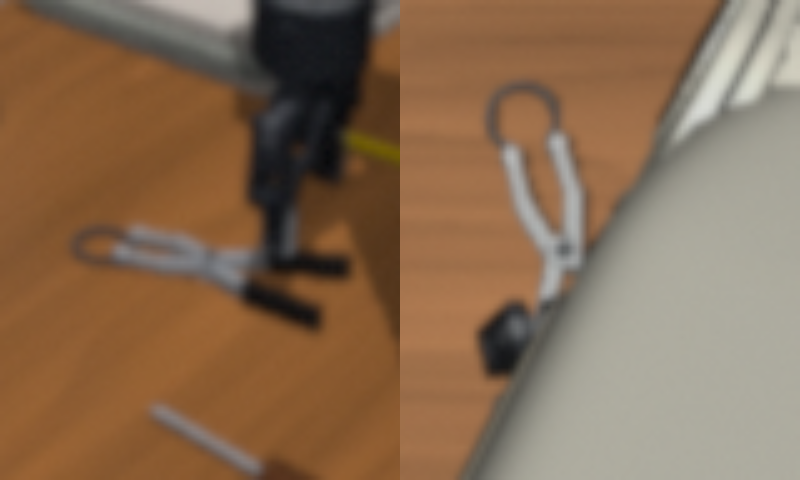

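Fingers stand over the handles, seen in crop at (285,240) in the side view and (505,340) in the top view. Descending and squeezing.

Call:
carry_out([
  {"claw": 1, "slide": [-0.001, 0.03, -0.0015], "dr": [0, 0, 0]},
  {"claw": 1, "slide": [-0.001, 0.053, -0.0015], "dr": [0, 0, 0]},
  {"claw": 1, "slide": [-0.001, 0.053, -0.0015], "dr": [0, 0, 0]},
  {"claw": 1, "slide": [-0.001, 0.053, -0.0015], "dr": [0, 0, 0]},
])

```text
t: 9.88
position: [0.499, -0.2536, 0.0269]
orientation: [0.44, 0.554, -0.554, -0.438]
ft_force: [-0.2, 0.0, -0.1]
grip_width: 0.085
```

Call:
carry_out([
  {"claw": -1, "slide": [0, 0, 0], "dr": [0, 0, 0]},
  {"claw": -1, "slide": [0, 0, 0], "dr": [0, 0, 0]},
  {"claw": -1, "slide": [0, 0, 0], "dr": [0, 0, 0]},
  {"claw": -1, "slide": [0, 0, 0], "dr": [0, 0, 0]},
  {"claw": -1, "slide": [0, 0, 0], "dr": [0, 0, 0]},
  {"claw": -1, "slide": [0, 0, 0], "dr": [0, 0, 0]},
  {"claw": -1, "slide": [0, 0, 0], "dr": [0, 0, 0]},
  {"claw": -1, "slide": [0, 0, 0], "dr": [0, 0, 0]},
], grip_force=80)

```text
t: 10.88
position: [0.4993, -0.2535, 0.0291]
orientation: [0.441, 0.555, -0.553, -0.438]
ft_force: [-3.7, 3.6, 17.8]
grip_width: 0.0287
```

Run:
```python
from h import *
go([.496,-.2512,.0235],103.5);print(observe()['moment'])
```

```text
t 10.88 pos [ 0.4993 -0.2535  0.0291] yawx 103.18 ydown [ 0.005 -0.001 -1.   ] j [-0.47  0.55 -0.16  0.85  0.   -0.7 ] w 0.0287 F [-3.7  3.6 17.8]
slide [0.003  0.0056 0.0028]
dr [ 0.008 -0.011 -0.004]
[ 0.84520583  0.75171968 -0.09047146]
```

Run:
```python
from h import *
a,_=grab('side','s3');b,_=grab('top','t3')
o=np.zeros((480,800,3),np.uint8)
o[:,:400]=cv2.resize(a[130:210,225:292],(400,480),interpolation=cv2.INTER_CUBIC);o[:,400:]=cv2.resize(b[90:186,290:370],(400,480));cv2.imwrite('pics/c3.png',o)
```

```text
(no output)
```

View pics/c3.png

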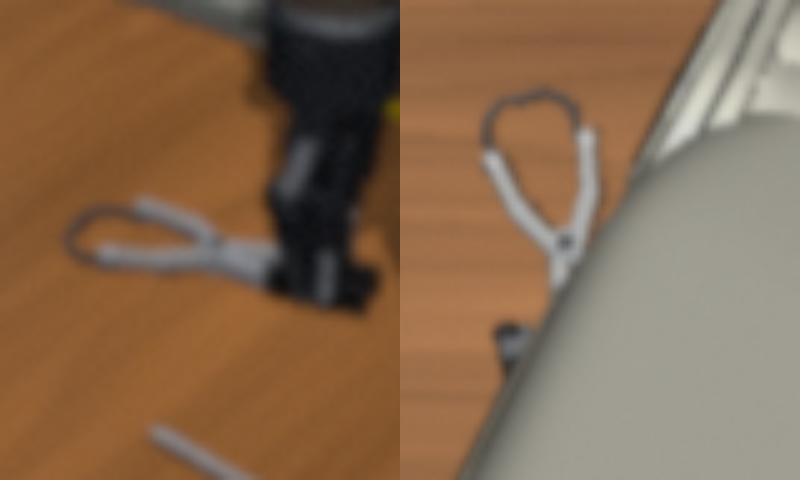

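The tips have opened from about 24 to 50 mm (right crop, (490,157) to (587,130)), so the pliers are squeezed. Lifting to check.

Call:
carry_out([
  {"claw": -1, "slide": [0, -0.01, 0], "dr": [0, 0, 0]},
  {"claw": -1, "slide": [0, -0.03, 0], "dr": [0, 0, 0]},
  {"claw": -1, "slide": [0, -0.06, 0], "dr": [0, 0, 0]},
  {"claw": -1, "slide": [0, -0.09, 0], "dr": [0, 0, 0]},
  {"claw": -1, "slide": [0, -0.12, 0], "dr": [0, 0, 0]},
  {"claw": -1, "slide": [0, -0.12, 0], "dr": [0, 0, 0]},
  {"claw": -1, "slide": [0, -0.12, 0], "dr": [0, 0, 0]},
], grip_force=80)

```text
t: 11.85
position: [0.4971, -0.2529, 0.1442]
orientation: [-0.439, -0.554, 0.554, 0.44]
ft_force: [0.7, 0.3, -2.1]
grip_width: 0.0284
```

Run:
```python
from h import *
go(None);print(observe()['moment'])
a,_=grab('side','s4');b,d=grab('top','t4')
P=cloud('top',d);Z=P[...,2]
m=(Z>.06)&(Z<.2)&(P[...,1]<-.1);m[:, 345:]=0;m[:90]=0
print(m.sum())
o=np.zeros((480,800,3),np.uint8)
o[:,:400]=cv2.resize(a[100:196,220:300],(400,480),interpolation=cv2.INTER_CUBIC);o[:,400:]=cv2.resize(b[90:186,290:370],(400,480));cv2.imwrite('pics/c4.png',o)
```

```text
t 11.85 pos [ 0.4971 -0.2529  0.1442] yawx 103.19 ydown [-0.002  0.001 -1.   ] j [-0.47  0.42 -0.03  1.12 -0.   -0.7 ] w 0.0284 F [ 0.7  0.3 -2.1]
[-0.00972744  0.09790765  0.02533035]
360
```

View pics/c4.png

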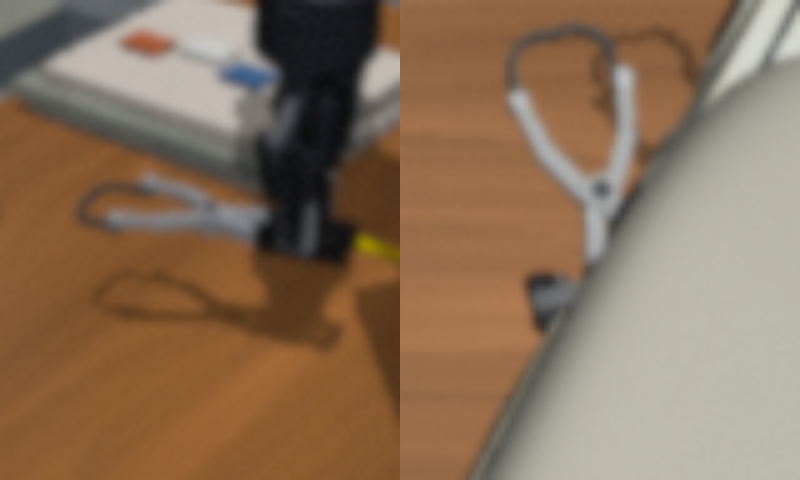

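```bash
cat >> h.py <<'E'
def tri(uvt,uvs):
    A=[];b=[]
    for n,uv in(('top',uvt),('side',uvs)):
        p0=plane(n,[uv],0)[0];p1=plane(n,[uv],.5)[0];d=(p1-p0)/np.linalg.norm(p1-p0);M=np.eye(3)-np.outer(d,d);A.append(M);b.append(M@p0)
    X=np.linalg.solve(sum(A),sum(b));return X.round(4),(np.linalg.norm(A[0]@X-b[0])*2).round(4)
E
python3 - <<'E'
from h import *
P=cloud('top',np.load('pics/t4.npz')['d']);S=cloud('side',np.load('pics/s4.npz')['d'])
T={'piv':((330.4,128),(262,142)),'tipL':((313.6,109.6),(243,144)),'tipR':((335,105),(250,136.4))}
for k,(a,b) in T.items():
    f=lambda P,u:P[int(round(u[1]))-1:int(round(u[1]))+2,int(round(u[0]))-1:int(round(u[0]))+2].reshape(-1,3)
    q=f(P,a);q=q[np.argsort(-q[:,2])[:4]].mean(0)
    r=f(S,b);r=r[np.argsort(-r[:,2])[:4]].mean(0)
    print(k,tri(a,b),q.round(4),r.round(4))
# plane fit of steel
im=np.load('pics/t4.npz')['im'];hsv=cv2.cvtColor(im,cv2.COLOR_BGR2HSV)
m=np.zeros(P.shape[:2],bool);m[95:142,305:336]=1;m&=(hsv[...,1]<90)&(P[...,2]>.09)&(P[...,2]<.16)
q=P[m];print(len(q));A=np.c_[q[:,:2]-q[:,:2].mean(0),np.ones(len(q))];c=np.linalg.lstsq(A,q[:,2],rcond=None)[0];print('slope,z',c.round(4),q.mean(0).round(4),np.std(q[:,2]-A@c).round(4))
E
```

```text
piv (array([ 0.5594, -0.2374,  0.1285]), np.float64(0.0)) [ 0.558  -0.2343  0.1333] [ 0.557  -0.2328  0.1332]
tipL (array([ 0.6062, -0.1973,  0.1232]), np.float64(0.0016)) [ 0.6046 -0.198   0.1271] [ 0.6038 -0.1957  0.1274]
tipR (array([ 0.6187, -0.2501,  0.1235]), np.float64(0.0016)) [ 0.6175 -0.2484  0.1273] [ 0.6151 -0.2482  0.1287]
336
slope,z [-0.095  -0.0204  0.1253] [ 0.5847 -0.2258  0.1253] 0.0032
```

Run:
```python
from h import *
for nm,pts in(('t0',((322.8,140),(312,119.5),(321.5,118))),('t3',((323,138.5),(308,121),(327.5,116.5))),('t4',((330.4,128),(313.6,109.6),(335,105)))):
    f=np.load(f'pics/{nm}.npz');P=cloud('top',f['d'])
    for u in pts:
        x,y=map(lambda v:int(round(v)),u);q=P[y-2:y+3,x-2:x+3].reshape(-1,3);print(nm,u,np.sort(q[:,2])[-6:].round(4))
go([.6303-.1305*np.cos(np.radians(13.2))+.002*.228,.0556-.1305*.2284-.002*.974,.17],103.2)
```

```text
t0 (322.8, 140) [0.0189 0.0191 0.0194 0.0199 0.021  0.0223]
t0 (312, 119.5) [0.0123 0.0131 0.0139 0.0141 0.0154 0.0186]
t0 (321.5, 118) [0.0139 0.0142 0.0145 0.015  0.0156 0.0168]
t3 (323, 138.5) [0.0188 0.0197 0.02   0.0204 0.0206 0.0221]
t3 (308, 121) [0.012  0.014  0.0144 0.0156 0.0157 0.0161]
t3 (327.5, 116.5) [0.0132 0.0159 0.0166 0.0168 0.0177 0.0181]
t4 (330.4, 128) [0.1327 0.133  0.1331 0.1334 0.1335 0.1336]
t4 (313.6, 109.6) [0.1276 0.1279 0.1284 0.1287 0.1296 0.13  ]
t4 (335, 105) [0.1254 0.1264 0.1272 0.1277 0.1281 0.1281]
t 11.95 pos [ 0.4967 -0.2527  0.1435] yawx 103.19 ydown [-0.003  0.002 -1.   ] j [-0.47  0.42 -0.03  1.12 -0.   -0.7 ] w 0.0284 F [-0.3 -0.5 -2.7]
slide [ 0.2677 -0.0261 -0.0699]
dr [-0.006 -0.     0.004]
```

Call:
carry_out([
  {"claw": -1, "slide": [0.03, -0.026, -0.008], "dr": [0, 0, 0]},
  {"claw": -1, "slide": [0.07, -0.026, -0.018], "dr": [0, 0, 0]},
  {"claw": -1, "slide": [0.12, -0.026, -0.031], "dr": [0, 0, 0]},
  {"claw": -1, "slide": [0.17, -0.026, -0.044], "dr": [0, 0, 0]},
  {"claw": -1, "slide": [0.22, -0.026, -0.057], "dr": [0, 0, 0]},
  {"claw": -1, "slide": [0.25, -0.026, -0.065], "dr": [0, 0, 0]},
  {"claw": -1, "slide": [0.268, -0.026, -0.07], "dr": [0, 0, 0]},
  {"claw": -1, "slide": [0.268, -0.026, -0.07], "dr": [0, 0, 0]},
])

```text
t: 12.95
position: [0.5045, 0.0245, 0.1705]
orientation: [-0.438, -0.554, 0.555, 0.439]
ft_force: [-0.1, 0.2, -1.8]
grip_width: 0.0282
```

Call:
carry_out([
  {"claw": -1, "slide": [0, 0.02, 0], "dr": [0, 0, 0]},
  {"claw": -1, "slide": [0, 0.025, 0], "dr": [0, 0, 0]},
  {"claw": -1, "slide": [0, 0.025, 0], "dr": [0, 0, 0]},
])

```text
t: 13.32
position: [0.5045, 0.0228, 0.1459]
orientation: [-0.439, -0.553, 0.554, 0.44]
ft_force: [0.4, -0.5, -1.6]
grip_width: 0.028
```

Run:
```python
from h import *
go([.5024,.0241,.145],103.2)
a,_=grab('side','s5');b,d=grab('top','t5')
o=np.zeros((480,800,3),np.uint8)
o[:,:400]=cv2.resize(a[150:222,150:210],(400,480),interpolation=cv2.INTER_CUBIC);o[:,400:]=cv2.resize(b[70:142,180:240],(400,480),interpolation=cv2.INTER_CUBIC);cv2.imwrite('pics/c5.png',o)
```

```text
t 13.32 pos [0.5045 0.0228 0.1459] yawx 103.1 ydown [-0.001 -0.    -1.   ] j [ 0.05  0.33 -0.17  1.08 -0.   -0.18] w 0.028 F [ 0.4 -0.5 -1.6]
slide [0.0018 0.0009 0.0017]
dr [-0.003 -0.003  0.   ]
```

View pics/c5.png

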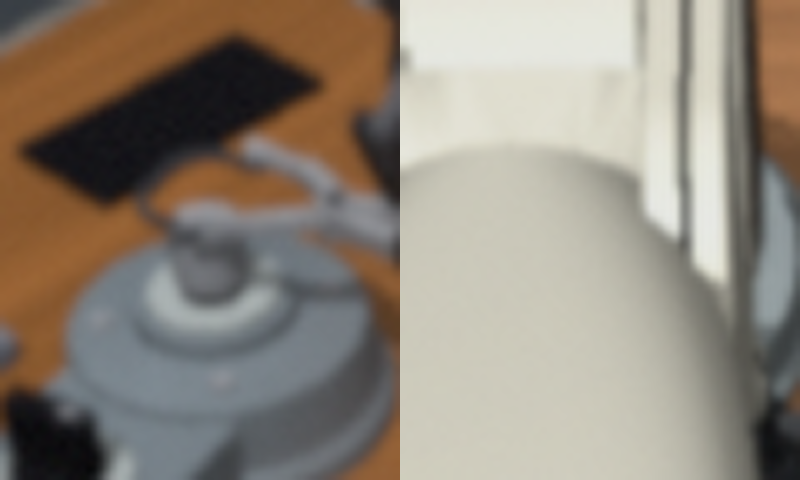

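The top view is now blocked by the arm. In the side crop the spread ring encloses the region over the stub: ring left edge (140,200), tips (185,222) and (250,150), stub at (210,260). I will refine with the side camera alone.

Run:
```python
from h import *
f=np.load('pics/s0.npz');S=cloud('side',f['d']);im=f['im']
q=S[165:205,155:210].reshape(-1,3)
for lo in(.096,.098,.1):
    k=(q[:,2]>lo)&(q[:,2]<.11);p=q[k];print('stub',k.sum(),p.mean(0).round(4),((p.max(0)+p.min(0))/2).round(4))
d=np.load('pics/s0.npz')['d']
# washer: bright disc at z .066, fit circle in world from edge
g=cv2.cvtColor(im,cv2.COLOR_BGR2GRAY);print(g[183:203:2,160:206:2])
def c(n,pts):
    r=[plane('side',[u],z)[0] for u,z in pts];return r
for nm,tcp,pts in(('s4',(.4971,-.2529),(((262,142),.1325),((243,144),.1272),((250,136.4),.1272))),('s5',(.5045,.0228),(((201,181.5),.134),((177.7,183.3),.1287),((187.5,172.5),.1287)))):
    r=c(nm,pts);t=(r[1]+r[2])/2
    for L,p in(('piv',r[0]),('tipmid',t)):
        v=p[:2]-tcp;a=np.radians(13.2);print(nm,L,p.round(4),'along',(v@[np.cos(a),np.sin(a)]).round(4),'lat',(v@[-np.sin(a),np.cos(a)]).round(4))
```

```text
stub 87 [0.6282 0.0578 0.1027] [0.6301 0.0554 0.1014]
stub 77 [0.6292 0.0574 0.1034] [0.6309 0.0554 0.1025]
stub 69 [0.6299 0.0573 0.1039] [0.6312 0.0554 0.1034]
[[ 94  96  96 100 101 100  98  97 132 141 118 138 134  95  96  96  95  97
   99  96  94  92  93]
 [ 97 101 101 100  98  95  94  96 125 144 148 141 118  93 105 105 105 105
  100  94  93  94  92]
 [101 101 100  96  96 101 106 107 106 122 129 118  99  84  99 110 108 108
  108 103  98  94  93]
 [101  99  95  99 109 111 115 125 106 108 110 105  94  82 111 135 114 110
  111 110 108  99  96]
 [ 96  92 101 111 114 115 132 153 118 105 107 102  91  83 128 155 122 108
  112 119 117 110 100]
 [ 90 100 113 116 115 116 148 163 141  95  96  92  78 105 153 155 119  99
  110 122 117 110 105]
 [ 94 111 117 117 113 116 141 162 157 122  95  97 115 151 159 136 110  94
  111 114 113 113 105]
 [104 119 129 122 114 108 122 147 157 160 156 156 155 151 130 113  94  96
  114 116 114 114 100]
 [109 118 122 116 117 100 105 119 131 136 138 138 131 119 106  93  91 112
  117 115 115 112  91]
 [107 118 120 119 119 112  97  98 103 109 110 109 101  95  92 100 112 118
  117 114 115 108  79]]
s4 piv [ 0.5552 -0.2316  0.1325] along 0.0614 lat 0.0074
s4 tipmid [ 0.6074 -0.2186  0.1272] along 0.1152 lat 0.0082
s5 piv [0.5581 0.0437 0.134 ] along 0.057 lat 0.0081
s5 tipmid [0.6163 0.0567 0.1287] along 0.1166 lat 0.0075
```

Call:
carry_out([
  {"claw": -1, "slide": [0.001, 0.006, 0], "dr": [0, 0, 0]},
  {"claw": -1, "slide": [0.001, 0.012, 0], "dr": [0, 0, 0]},
  {"claw": -1, "slide": [0.001, 0.012, 0], "dr": [0, 0, 0]},
  {"claw": -1, "slide": [0.001, 0.012, 0], "dr": [0, 0, 0]},
])

```text
t: 13.92
position: [0.5046, 0.0247, 0.1343]
orientation: [-0.439, -0.554, 0.554, 0.439]
ft_force: [-0.2, -0.0, -3.0]
grip_width: 0.0283
```

Run:
```python
from h import *
go(None)
a,d=grab('side','s6')
cv2.imwrite('pics/c6.png',cv2.resize(a[165:210,155:215],(800,600),interpolation=cv2.INTER_CUBIC))
# predicted pixels: stub top rim (27 mm, z .102) centre, and ring circle 39 mm about it at z .106
c=cams.get_calibration('side')
for p in([.6303,.0556,.102],[.6303,.0556,.107]):
    print(cv2.projectPoints(np.array([p]),cv2.Rodrigues(np.array(c['R']))[0],np.array(c['t']),np.array(c['camera_matrix']),np.array(c['D']))[0].ravel())
```

```text
t 13.93 pos [0.5046 0.0247 0.1343] yawx 103.2 ydown [-0. -0. -1.] j [ 0.05  0.34 -0.19  1.05 -0.   -0.18] w 0.0283 F [-0.2 -0.  -3. ]
[180.59507076 183.58008543]
[180.38775957 182.15017145]
```

View pics/c6.png

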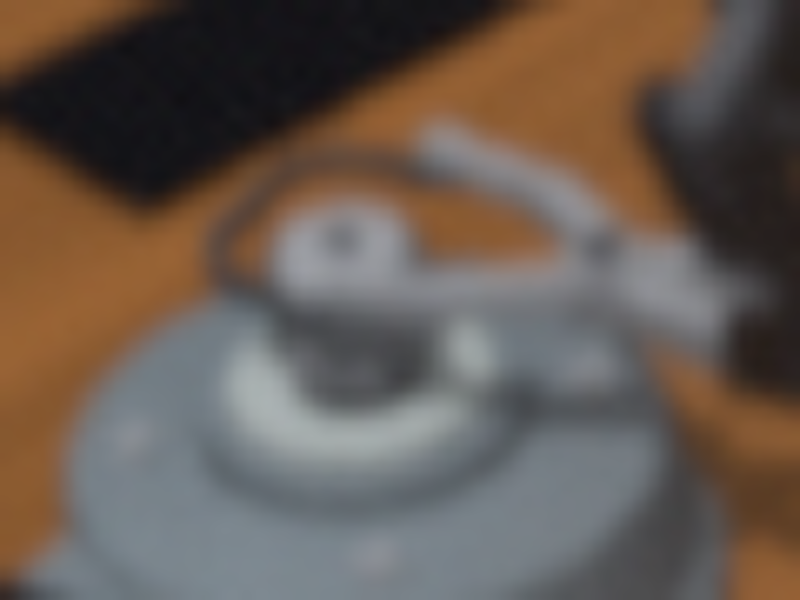

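Run:
```python
from h import *
def uv(x,y):return (155+x/13.333,165+y/13.333)
a=np.radians(13.2);B=np.array([[np.cos(a),np.sin(a)],[-np.sin(a),np.cos(a)]])
st=plane('side',[uv(343,237)],.102)[0]
n,f=uv(275,290),uv(430,137)
for z in(.113,.116,.118):
    N=plane('side',[n],z)[0];F=plane('side',[f],z)[0]
    print(z,'stub',st.round(4),'tipmid-stub along/lat',(B@((N+F)/2-st)[:2]).round(4),'sep',(B@(F-N)[:2]).round(4))
for p,z in(((215,245),.108),((350,150),.108),((600,258),.122)): print(p,(B@(plane('side',[uv(*p)],z)[0]-st)[:2]).round(4))
tcp=observe()['position'];print('tcp-stub',B@(tcp-st)[:2], B@(tcp[:2]-[.6303,.0556]))
```

```text
0.113 stub [0.6328 0.0527 0.102 ] tipmid-stub along/lat [-0.0067  0.0037] sep [ 0.0005 -0.0604]
0.116 stub [0.6328 0.0527 0.102 ] tipmid-stub along/lat [-0.0093  0.0071] sep [ 0.0005 -0.0601]
0.118 stub [0.6328 0.0527 0.102 ] tipmid-stub along/lat [-0.0111  0.0094] sep [ 0.0005 -0.0599]
(215, 245) [0.018  0.0203]
(350, 150) [ 0.0111 -0.0211]
(600, 258) [-0.0697  0.007 ]
tcp-stub [-0.13109659  0.00208792] [-0.12929253 -0.00136084]
```

The ring at (215,245)–(430,137) surrounds the stub top at (343,237) with room on the visible sides. I'll go down in small steps and watch the force.

Call:
carry_out([
  {"claw": -1, "slide": [-0.001, 0.003, 0.001], "dr": [0, 0, 0]},
  {"claw": -1, "slide": [-0.001, 0.006, 0.001], "dr": [0, 0, 0]},
  {"claw": -1, "slide": [-0.001, 0.009, 0.001], "dr": [0, 0, 0]},
  {"claw": -1, "slide": [-0.001, 0.01, 0.001], "dr": [0, 0, 0]},
  {"claw": -1, "slide": [-0.001, 0.01, 0.001], "dr": [0, 0, 0]},
])

```text
t: 14.6
position: [0.5038, 0.0235, 0.1242]
orientation: [-0.439, -0.554, 0.554, 0.439]
ft_force: [-0.1, -0.0, -2.4]
grip_width: 0.0283
```

Call:
carry_out([
  {"claw": -1, "slide": [0, 0.003, 0], "dr": [0, 0, 0]},
  {"claw": -1, "slide": [0, 0.005, 0], "dr": [0, 0, 0]},
  {"claw": -1, "slide": [0, 0.005, 0], "dr": [0, 0, 0]},
  {"claw": -1, "slide": [0, 0.005, 0], "dr": [0, 0, 0]},
])

```text
t: 15.1
position: [0.5039, 0.0235, 0.1193]
orientation: [-0.439, -0.554, 0.554, 0.439]
ft_force: [0.0, 0.3, -2.6]
grip_width: 0.0284
```

Run:
```python
from h import *
go(None);print(observe()['moment'].round(3))
```

```text
t 15.1 pos [0.5039 0.0235 0.1193] yawx 103.19 ydown [-0.  0. -1.] j [ 0.05  0.35 -0.21  1.01  0.   -0.18] w 0.0284 F [ 0.   0.3 -2.6]
[-0.04   0.03  -0.009]
```

No contact force with the ring already below the taper. Continuing.

Call:
carry_out([
  {"claw": -1, "slide": [0, 0.003, 0], "dr": [0, 0, 0]},
  {"claw": -1, "slide": [0, 0.006, 0], "dr": [0, 0, 0]},
  {"claw": -1, "slide": [0, 0.009, 0], "dr": [0, 0, 0]},
  {"claw": -1, "slide": [0, 0.012, 0], "dr": [0, 0, 0]},
  {"claw": -1, "slide": [0, 0.012, 0], "dr": [0, 0, 0]},
  {"claw": -1, "slide": [0, 0.012, 0], "dr": [0, 0, 0]},
])

```text
t: 15.85
position: [0.5039, 0.0235, 0.1073]
orientation: [0.439, 0.554, -0.554, -0.439]
ft_force: [0.3, 0.4, -2.3]
grip_width: 0.0284
```

Call:
carry_out([
  {"claw": -1, "slide": [0, 0.003, 0], "dr": [0, 0, 0]},
  {"claw": -1, "slide": [0, 0.006, 0], "dr": [0, 0, 0]},
  {"claw": -1, "slide": [0, 0.009, 0], "dr": [0, 0, 0]},
  {"claw": -1, "slide": [0, 0.009, 0], "dr": [0, 0, 0]},
  {"claw": -1, "slide": [0, 0.009, 0], "dr": [0, 0, 0]},
])

```text
t: 16.48
position: [0.5039, 0.0235, 0.0983]
orientation: [0.439, 0.554, -0.554, -0.439]
ft_force: [0.4, 0.4, -2.9]
grip_width: 0.0287
```

Run:
```python
from h import *
go(None);print(observe()['moment'].round(3))
a,d=grab('side','s7')
cv2.imwrite('pics/c7.png',cv2.resize(a[165:225,145:225],(800,600),interpolation=cv2.INTER_CUBIC))
```

```text
t 16.48 pos [0.5039 0.0235 0.0983] yawx 103.19 ydown [ 0.  0. -1.] j [ 0.05  0.37 -0.24  0.96  0.   -0.18] w 0.0287 F [ 0.4  0.4 -2.9]
[0.001 0.096 0.007]
```

View pics/c7.png

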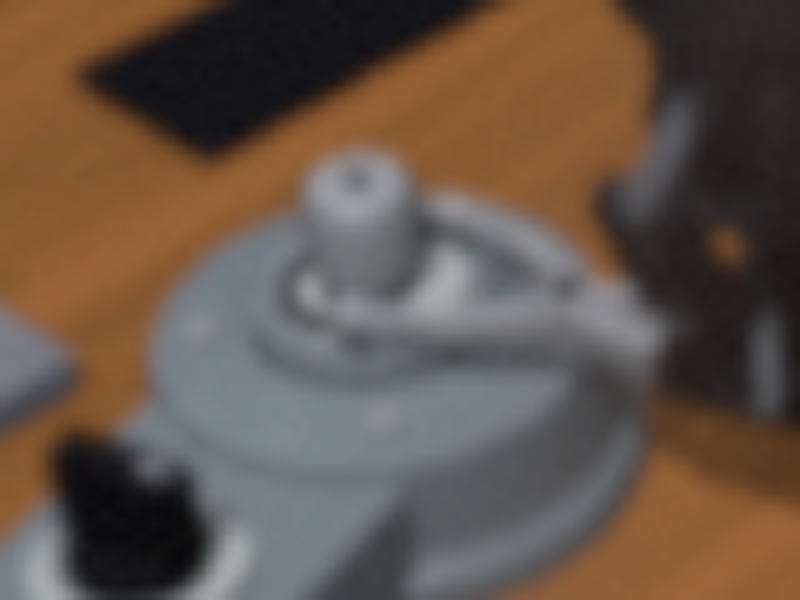

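The ring is around the stub close above the washer (left edge at (290,290)), and the knob is back at rest. I'll find the washer by touch.

Call:
carry_out([
  {"claw": -1, "slide": [0, 0.001, 0], "dr": [0, 0, 0]},
  {"claw": -1, "slide": [0, 0.002, 0], "dr": [0, 0, 0]},
  {"claw": -1, "slide": [0, 0.002, 0], "dr": [0, 0, 0]},
  {"claw": -1, "slide": [0, 0.002, 0], "dr": [0, 0, 0]},
])

```text
t: 17.02
position: [0.5039, 0.0235, 0.0963]
orientation: [-0.439, -0.554, 0.554, 0.439]
ft_force: [0.4, -0.4, -1.8]
grip_width: 0.0284
```

Call:
carry_out([
  {"claw": -1, "slide": [0, 0.001, 0], "dr": [0, 0, 0]},
  {"claw": -1, "slide": [0, 0.001, 0], "dr": [0, 0, 0]},
  {"claw": -1, "slide": [0, 0.001, 0], "dr": [0, 0, 0]},
])

```text
t: 17.4
position: [0.504, 0.0235, 0.0954]
orientation: [0.439, 0.554, -0.554, -0.439]
ft_force: [-0.6, 0.4, -0.7]
grip_width: 0.0284
```

Run:
```python
from h import *
go(None);print(observe()['moment'].round(3))
```

```text
t 17.4 pos [0.504  0.0235 0.0954] yawx 103.19 ydown [ 0.  0. -1.] j [ 0.05  0.38 -0.24  0.95 -0.   -0.18] w 0.0284 F [-0.6  0.4 -0.7]
[-0.034  0.045 -0.014]
```

Call:
carry_out([
  {"claw": -1, "slide": [0, 0.001, 0], "dr": [0, 0, 0]},
  {"claw": -1, "slide": [0, 0.001, 0], "dr": [0, 0, 0]},
  {"claw": -1, "slide": [0, 0.001, 0], "dr": [0, 0, 0]},
])

```text
t: 17.77
position: [0.5039, 0.0235, 0.0944]
orientation: [0.439, 0.554, -0.554, -0.439]
ft_force: [-0.6, -0.4, -0.8]
grip_width: 0.0285
```

Run:
```python
from h import *
go(None);print(observe()['moment'].round(3))
```

```text
t 17.77 pos [0.5039 0.0235 0.0944] yawx 103.19 ydown [ 0. -0. -1.] j [ 0.05  0.38 -0.25  0.95 -0.   -0.18] w 0.0285 F [-0.6 -0.4 -0.8]
[-0.025  0.005 -0.015]
```

Call:
carry_out([
  {"claw": -1, "slide": [0, -0.001, 0], "dr": [0, 0, 0]},
  {"claw": -1, "slide": [0, -0.001, 0], "dr": [0, 0, 0]},
  {"claw": -1, "slide": [0, -0.001, 0], "dr": [0, 0, 0]},
  {"claw": -1, "slide": [0, -0.001, 0], "dr": [0, 0, 0]},
  {"claw": -1, "slide": [0, -0.001, 0], "dr": [0, 0, 0]},
])

```text
t: 18.4
position: [0.5039, 0.0235, 0.0953]
orientation: [0.439, 0.554, -0.554, -0.439]
ft_force: [0.8, -0.1, -0.8]
grip_width: 0.0286
```

Run:
```python
from h import *
go(None);a,d=grab('side','s8');b=np.load('pics/s0.npz')['im']
print('knob img diff',np.abs(a[198:232,138:172].astype(int)-b[198:232,138:172]).mean())
st=lambda n:np.load(f'pics/{n}.npz')['im']
for n,(x0,y0,x1,y1) in dict(bowl=(130,270,190,320),rib=(215,245,265,285),driver=(245,195,302,235)).items():
    print(n,np.abs(a[y0:y1,x0:x1].astype(int)-b[y0:y1,x0:x1]).mean().round(1))
print('tip/pivot depth z')
S=cloud('side',d);q=S[183:200,170:205].reshape(-1,3);print(np.sort(q[:,2])[-3:])
arm.finish_job()
```

```text
t 18.4 pos [0.5039 0.0235 0.0953] yawx 103.19 ydown [ 0.  0. -1.] j [ 0.05  0.38 -0.24  0.95  0.   -0.18] w 0.0286 F [ 0.8 -0.1 -0.8]
knob img diff 6.664071510957324
bowl 6.1
rib 7.0
driver 6.9
tip/pivot depth z
[0.10633338 0.16999635 0.1727033 ]
the job is handed in; nothing more can be done
```

I set the brake, gripped and squeezed the ring pliers, and lowered the spread ring over the stub into the groove. I handed the job in at about 18.4 s, still gripping; no verdict is reported.

**Brake knob:** I turned it 1.22 rad clockwise, and the turning torque on the gripper had risen to 0.7 N m by the end. After release it sprang back. The final side picture matches the start picture about as closely at the knob as at the objects nobody touched.

**Ring height:** The ring slid down without any side force. Near the bottom the weight on the wrist dropped from about 2.5 N to 0.8 N, so it was lightly touching the washer. I then raised it 1 mm, which puts the ring centre at about 69 mm by my estimate. The force stayed at 0.8 N after that, so the ring may still be touching.

**Other objects:** The bowl, rib and screwdriver look unchanged in the side view. I did not compare the pencil, but nothing passed near it.

**Checks that disagreed:**
- **Grip opening:** it read 28.5 mm, against the 37 mm given for fully squeezed handles. The pictures show the tips fully spread, from about 24 to 50 mm apart, so I took the reading to be off and did not confirm it.
- **Sideways offset:** the cameras disagreed by about 4 mm on where the pliers sit in the grip (3.5 mm off-centre from the top camera, up to 8 mm from the side). I settled this by the force-free descent and a side view showing the ring around the stub.

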